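# Lean a painted glass pane in the sprung drying rack

## Task

Take the tall painted glass pane out of the two-bay storage stand and lean it in the plywood drying rack: its foot pushed past the spring clip and fully down, pressing the sprung pad flat on the stop bar at the bottom of the slot (whose depth was left unknown), its back flat against the rest rail, and let go. The rack is already set at its drying angle, so leave that as it is; do not force the glass, and do not disturb the short pane, the bottle or the water pot.

Things in the scene. Friction and masses are not known exactly. Their poses are not given: they have to be found in the camera images.
- pane_mid (a point): Centre of the tall pane: glass in a dark metal frame, painted with a dark fish; 110 mm wide, 150 high, 8 thick all over, 0.2 to 0.4 kg. Axes: x normal to it (to its upper face, away from the robot), y along its width, z up its height (foot edge 75 mm below, top edge 75 above this point). Starts leaning in one bay of the storage stand, top tipped 0.45 rad (26 deg) from vertical to the robot's side.
- stand_mid (a point): Middle of the wooden storage stand (fixed, 150 x 290 mm) at groove height, 80 mm up. Axes upright, y along its two bays, centres 70 mm either side. A pane is held only by a foot groove 14 mm wide with a lip 10 mm high and by a back rail that ends 85 mm up the pane; the tall pane's top 65 mm is free on both faces. It comes out by pulling along its own height.
- short_pane_mid (a point): Centre of the other pane in the stand, of the same materials and width (110 mm) but only 105 mm high, 8 mm thick, in the other bay. Leave it.
- slot (a point): Middle of the drying rack's slot, in the pane's middle plane, on the cradle's hinge line. The rack: fixed base 150 x 170 mm, hinged plywood cradle. Axes turn with the cradle: z up the slope, x normal to the leaning pane (to its upper face, away from the robot), y along the slot. Slot 126 mm long between side stops 24 mm high; back board at x = -4 mm, 26 mm high. The seated pane's axes lie along these.
- pad (a joint): How far the sprung rubber pad on the slot's stop bar is pressed down, m: 0 free, 0.003 flush with the bar, pane fully home (1 to 2 N). The bar was left at an unknown depth, hidden down in the slot: its top is 0 to 12 mm below point slot along z, so a pane that is home has its centre 75 to 63 mm up z from point slot. The bar itself does not yield.
- clip_mid (a point): Middle of the steel spring clip's face, 12 mm above point slot along z, 100 mm long along y. At rest it leaves 5.5 mm to the back board, 6 to 18 mm above slot; above that it flares out 20 deg from z up to 38 mm, mouth about 13 mm. The 8 mm pane wedges it open: about 4 to 14 N of push along -z, more than its weight; past the flare it slides easier until the stop bar stops it hard.
- rest_rail (a point): Middle of the face of the rest rail, 79 mm up the slope from point slot and 4 mm behind the pane's middle plane, on which the pane's back leans. Its upper edge is 85 mm up the slope, so the top 53 to 65 mm of a seated pane is free on both faces.
- cradle (a joint): Lean of the drying rack's cradle from vertical, rad; 0 upright, growing as its top tips to the robot's side. Starts between 0.40 and 0.58. The hinge runs along y through point slot, 85 mm above the bench, held by stiff friction (about 5 N m).
- bottle_mid (a point): Middle of the amber glass bottle with a cork cap, 48 mm in diameter, 100 mm high, standing. Leave it.
- pot_mid (a point): Middle of the white ceramic water pot, 70 mm in diameter, 75 mm high, standing. Leave it.
Things that resemble listed ones, but are neither listed nor needed, are in the scene too. What is shaped like the part that bears pane_mid but purple is not meant.

How it is judged:
By the outcome, as a careful person would: the job done as asked, in the order asked, and still so for the second after the job is handed in, with the robot touching nothing.
It also fails if it takes over 51 s, if anything falls off the work surface, if the arm or the gripper's body presses on something with over 40 N, if the wrist force passes 120 N, or if a joint passes its speed limit or range.

## Robot

A 6-joint arm with a two-finger parallel gripper is mounted at the origin on the work surface. World frame = base frame: x ahead of the robot, y to its left, z up, the work surface at z = 0. Lengths are in m, angles in degrees, forces in N, time in s.
With the tool pointing down it reaches from about 0.25 to 0.725 m from the base axis. Payload 9.7 kg.
Tool frame: the origin (TCP) lies on the centre line of the jaws, within the pads' length; the fingertips stand 14 mm ahead of it and the grasp point (between the pads) lies 5 mm behind it; z points along the fingers, y is the line along which they close (so a half turn about z gives the same grasp; the last joint's range is limited). The gripper opens to 85 mm and grips with 20 to 120 N. Pads are 22 mm wide; open, the fingers measure 114 mm over their backs; the gripper's body (76 mm by 85 mm) begins 54 mm behind the grasp point. The pads swing forward as they close: fully open they stand 13 mm farther back than shut.
Start: joints at [-77.177, 4.979, 10.078, 95.1, 0, 90], TCP at [0.122, -0.536, 0.245] pointing down, gripper open.
Joint ranges: [-179.16, 179.16], [-48.56, 103.87], [-65.8, 70.77], [-126.05, 130.52], [-82.76, 87.17], [-180, 180]. Speed limits (degrees/s): [127.2, 127.2, 147.25, 180, 180, 180].

## Interface

Orientations are given as [roll, pitch, yaw] about the fixed x, y, z axes, in that order (R = Rz(yaw) Ry(pitch) Rx(roll)).
In Python, from workcell import bot, camera, get_calibration, ticket gives the robot as it stands. The module is installed in compiled form; this text tells all that it offers.
- The arm moves only by the tool send_rows, never from a script. Its arguments are lists of equal length, an entry for each row: "linear": the shift along the tool's x, y, z in m, a list of three; "twist": the turn, a rotation vector about the tool's x, y, z in units of 10 degrees (1.0 is 10 degrees), a list of three; "gripper": the opening in per cent of the stroke, from 0 (shut) to 100 (fully open). In form: {"linear": [[x, y, z], ...], "twist": [[wx, wy, wz], ...], "gripper": [gripper, ...]}. A call has 1 to 8 rows; each row shifts and turns the commanded pose from where the row before left it, along the tool's axes as they then stand; what a row does not reach is not made up. A row lasts 1/8 s, in which the tool goes at most 62.5 mm and 10.7 degrees, less where a joint would pass 70% of its speed; a pose out of reach is approached as far as the arm can. A call with a gripper value outside its range is refused whole. The fingers move at their own pace and stop on an object; "grip_force" is the grip in N (left out, the last holds). Time passes only in rows, so rows that do not move let the fingers close. It gives the time, the measured TCP pose, the force, the opening and the grip force at its end, in the units of the state.
- bot.get_obs(): the state, without advancing time (a new reading comes with each control period).
- camera(name): name is "scene" or "top" or "wrist"; returns the picture (420x560x3 uint8, red, green, blue); there is no depth.
- get_calibration(name): a dict with "fx", "fy", "cx", "cy" (pixels), "origin" and "orientation" of the camera in the world; the wrist camera has in their place "hand_eye" (4x4, takes a point from camera to tool coordinates, whose origin is the TCP and whose axes are the flange's). Camera axes: x right, y down, z forward; pixel columns grow to the right and rows downward; lengths in m; the calibration is good to about 2 mm. A picture is of the moment at which its call begins: read the wrist's pose just before it. get_calibration takes no time and is no camera call.
- ticket.job_done(): hands the job in; it is judged then, once.
The state is a dict: "time": time; "q": joint angles; "qd": joint speeds; "joint_efforts": joint torques, N m; "ee_pos": TCP position; "tcp_rot": TCP orientation; "wrist_force": force on the tool from outside, world axes, zero at the start; "torque": the same for the moment, N m; "opening": finger opening in m; "grasp_force": force on a finger pad.
Only numpy, scipy, OpenCV 4.12 (cv2) and the standard library are available. Lean on these libraries where they do the work, as an engineer would, in place of code of your own. Each camera call takes 0.05 s, during which the arm holds its last target. There are 200 camera calls.

## Working session

There is one attempt and no reset: what is moved stays moved. The work goes in short steps, Python scripts to look and compute and a tool call to move; the robot and the scene stay as the last step left them, time stands still between calls to the robot, and variables do not carry over. Pictures are saved under pics/ and viewed, at most 11 in all, crops included, and the job is handed in when it is done.

Besides the shell and the picture viewer there is one more tool, called after "Call:" as name(argument=value, ...), one argument or row to a line, values as JSON. send_rows: Moves the arm, as the interface text tells. Its arguments: {"type":"object","properties":{"linear":{"type":"array"},"twist":{"type":"array"},"gripper":{"type":"array"},"grip_force":{"type":"number"}},"required":["linear","twist","gripper"]}

```bash
mkdir -p pics; python3 - <<'E'
from workcell import bot,camera,get_calibration
import cv2,numpy as np
o=bot.get_obs();print(o)
for n in("scene","top","wrist"):
    c=get_calibration(n);print(n,c)
a=camera("scene");b=camera("top")
cv2.imwrite("pics/scene.png",cv2.resize(a[:,:,::-1],(784,588),interpolation=cv2.INTER_CUBIC));cv2.imwrite("pics/top.png",cv2.resize(b[:,:,::-1],(784,588),interpolation=cv2.INTER_CUBIC))
np.save("scene.npy",a);np.save("top.npy",b)
E
```

```text
{'time': 0.0, 'q': array([-7.71767060e+01,  5.01071577e+00,  1.00348196e+01,  9.50978630e+01,
        1.76259420e-03,  8.99993492e+01]), 'qd': array([-0.09420374, -0.02984579, -0.05592077, -0.02354972,  0.07012947,
        0.08740987]), 'joint_efforts': array([-7.01166337e-04, -5.20381951e+01,  4.64807332e+01,  1.60943315e-02,
        6.80765243e-05,  4.08468054e-05]), 'ee_pos': array([ 0.12203413, -0.53608868,  0.24459   ]), 'tcp_rot': array([-1.79926241e+02, -1.76343049e-03,  1.28239424e+01]), 'wrist_force': array([ 0.45911336, -0.09801674, -0.33482774]), 'torque': array([ 0.0274964 ,  0.0377085 , -0.02183581]), 'grasp_force': 0.0, 'opening': 0.08535191098369527}
scene {'fx': 504.00904756491013, 'fy': 504.00904756491013, 'cx': 290.70795857936366, 'cy': 212.39840289353663, 'origin': array([1.56570981, 0.0492632 , 0.91289149]), 'orientation': array([-127.58397588,   -0.78475969,   90.60295171])}
top {'fx': 434.38123297990353, 'fy': 434.38123297990353, 'cx': 274.2245656427289, 'cy': 209.06276376768704, 'origin': array([0.41266409, 0.04768836, 1.20675851]), 'orientation': array([-171.51306455,    0.56388045,  -88.91876499])}
wrist {'fx': 290.3372610107603, 'fy': 290.3372610107603, 'cx': 279.45359200424446, 'cy': 213.652132827961, 'hand_eye': array([[-1.72420643e-04, -9.50906117e-01, -3.09479446e-01,
         7.96975478e-02],
       [ 9.99999979e-01, -1.99025884e-04,  5.43955073e-05,
         4.31068922e-04],
       [-1.13319441e-04, -3.09479430e-01,  9.50906131e-01,
        -1.27907278e-01],
       [ 0.00000000e+00,  0.00000000e+00,  0.00000000e+00,
         1.00000000e+00]])}
```

View pics/scene.png

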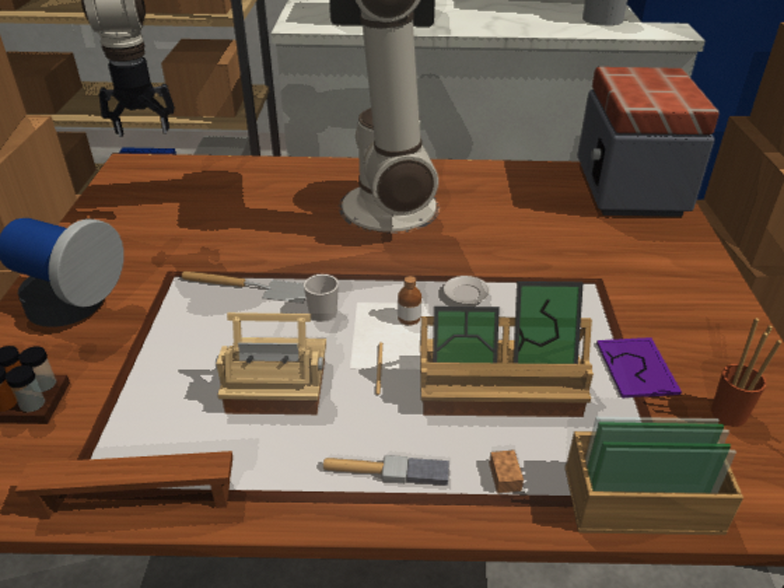

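View pics/top.png

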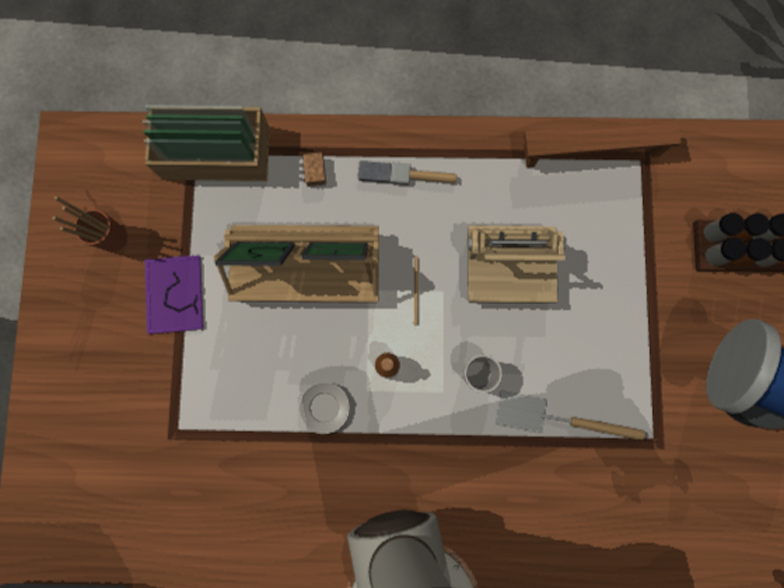

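The scene view (1.4x) shows the tall fish pane at about (548,322) in the stand's +y bay, with the short pane next to it. The rack is at (272,365), the pot at (322,297) and the bottle at (410,302). The top view shows the stand at (303,262) and the rack at (515,262), both nearly square to the axes. Next I'll enlarge the stand and rack.

```bash
python3 - <<'E'
import cv2,numpy as np
a=np.load("scene.npy")[:,:,::-1];b=np.load("top.npy")[:,:,::-1]
def crop(im,x,y):
    c=cv2.resize(im[y:y+100,x:x+133],(400,300),interpolation=cv2.INTER_CUBIC)
    return cv2.convertScaleAbs(c,alpha=1.3,beta=15)
m=np.vstack([np.hstack([crop(a,297,198),crop(a,135,205)]),np.hstack([crop(b,147,140),crop(b,300,140)])])
cv2.imwrite("pics/m1.png",m)
E
```

```text
(no output)
```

View pics/m1.png

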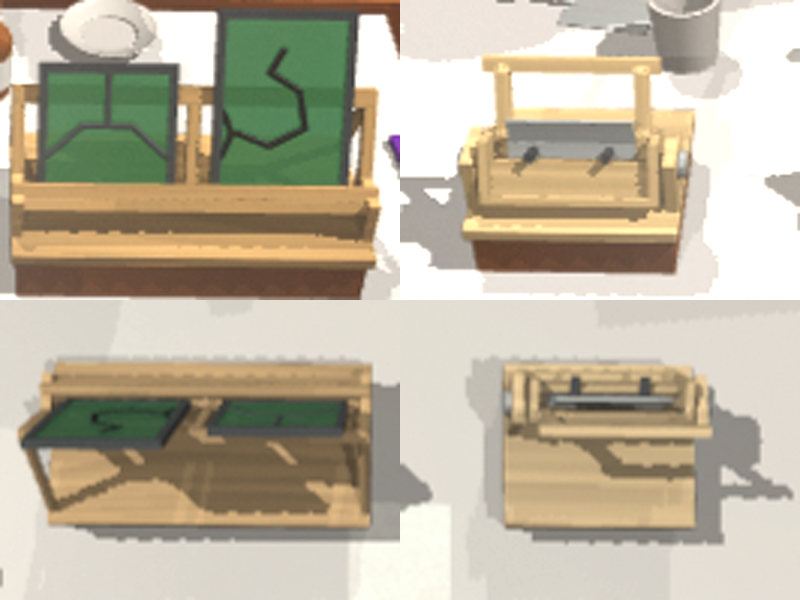

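The crops show the tall pane's top corners at montage (218,12) and (357,12) in the scene view, and (22,443) and (168,445) in the top view. The rest rail's upper edge runs (485,60)–(660,60) in the scene view, and the clip plate is below it. Next I'll fit poses to these points.

```bash
cat > h.py <<'E'
import numpy as np
from scipy.spatial.transform import Rotation as Ro
from scipy.optimize import least_squares
from workcell import get_calibration
def Rm(rpy): return Ro.from_euler('xyz',rpy,degrees=True).as_matrix()
def cam(n,pos=None,rpy=None):
    c=get_calibration(n);K=(c['fx'],c['fy'],c['cx'],c['cy'])
    if n=='wrist':
        H=c['hand_eye'];R=Rm(rpy);return K,R@H[:3,:3],R@H[:3,3]+pos
    return K,Rm(c['orientation']),np.array(c['origin'])
def proj(C,P):
    K,R,o=C;q=(np.atleast_2d(P)-o)@R
    return np.c_[K[0]*q[:,0]/q[:,2]+K[2],K[1]*q[:,1]/q[:,2]+K[3]]
def ray(C,uv):
    K,R,o=C;return o,R@np.array([(uv[0]-K[2])/K[0],(uv[1]-K[3])/K[1],1.])
def at_z(C,uv,z):
    o,d=ray(C,uv);return o+d*(z-o[2])/d[2]
def frame(yaw,lean): # lean: top tips to -x
    return Ro.from_euler('z',yaw).as_matrix()@Ro.from_euler('y',-lean).as_matrix()
E
python3 - <<'E'
from h import *
S,T=cam('scene'),cam('top')
s1=lambda x,y:np.array([x/3+297,y/3+198]); s2=lambda x,y:np.array([(x-400)/3+135,y/3+205])
t1=lambda x,y:np.array([x/3+147,(y-300)/3+140]); t2=lambda x,y:np.array([(x-400)/3+300,(y-300)/3+140])
def fit(h,sp,tp,nm):
    L=np.array([[-4,-55,h],[-4,55,h]])*1e-3
    def f(p,full=0):
        P=p[:3]+L@frame(p[3],.45).T
        return np.r_[(proj(S,P)-sp).ravel(),(proj(T,P)-tp).ravel()]
    r=least_squares(f,[.45,.15,.15,0]);print(nm,r.x.round(4),r.fun.round(1))
    return r.x
a=fit(75,np.array([s1(218,12),s1(357,12)]),np.array([t1(168,446),t1(22,446)]),'tall')
b=fit(52.5,np.array([s1(40,64),s1(179,64)]),np.array([t1(347,434),t1(209,434)]),'short')
for p,h in((a,75),(b,52.5)): print('foot',p[:3]-frame(p[3],.45)@[0,0,h/1000])
for n,u in(('standbase',[(48,525),(371,525),(371,363),(42,363)]),):
    for q in u: print(n,at_z(T,t1(*q),.08)[:2].round(3),at_z(T,t1(*q),.0)[:2].round(3))
for q in [(505,527),(694,527),(694,365),(502,365)]: print('rack',at_z(T,t2(*q),.03).round(3))
def g(p):
    # x,y,yaw,lean,  ylen rail
    R=frame(p[2],p[3]);o=np.array([p[0],p[1],.085])
    Q=np.array([[-4,0,85]])*1e-3
    P=o+Q@R.T
    C=o+np.array([[9,-50,38],[9,50,38]])*1e-3@R.T
    a=proj(S,P)[0];c=proj(S,C);t=proj(T,P)[0];tc=proj(T,C)
    return np.r_[a-s2(572,66),c.mean(0)-s2(571,122),t-t2(622,428),tc.mean(0)-t2(613,398),p[2]*100]
r=least_squares(g,[.45,-.2,0,.5]);print(r.x.round(4),r.fun.round(1))
o=np.array([r.x[0],r.x[1],.085]);R=frame(r.x[2],r.x[3])
print(proj(S,o+np.array([[9,-50,38],[9,50,38],[-4,-63,85],[-4,63,85]])*1e-3@R.T), s2(508,122),s2(635,122),s2(485,62),s2(660,62))
for n,q in(('pot',(tuple((np.array([483,372])/1.4)),.075)),('bottle',((386/1.4,364/1.4),.1))):print(n,at_z(T,*q))
E
```

```text
tall [0.6421 0.2881 0.1443 0.0199] [-1.1 -0.  -1.   0.2 -1.9 -0.2 -0.1 -0.1]
short [0.6522 0.1492 0.1253 0.0186] [-1.  -0.1 -1.1  0.2 -1.5 -0.1 -0.7 -0. ]
foot [0.6746901  0.28876734 0.07678139]
foot [0.67499624 0.14963711 0.07802164]
standbase [0.56  0.353] [0.57  0.375]
standbase [0.565 0.071] [0.575 0.073]
standbase [0.71  0.074] [0.731 0.076]
standbase [0.705 0.367] [0.726 0.39 ]
rack [ 0.573 -0.104  0.03 ]
rack [ 0.576 -0.275  0.03 ]
rack [ 0.727 -0.279  0.03 ]
rack [ 0.724 -0.101  0.03 ]
[ 6.878e-01 -1.833e-01  5.000e-04  5.706e-01] [ 0.2 -1.3 -0.5  0.5 -0.2  0.4 -0.2 -0.9  0.1]
[[170.26313674 245.78826273]
 [212.66999208 246.5060442 ]
 [166.03173029 225.27072183]
 [219.06505298 226.1692863 ]] [171.         245.66666667] [213.33333333 245.66666667] [163.33333333 225.66666667] [221.66666667 225.66666667]
pot [ 0.43673373 -0.12336095  0.075     ]
bottle [0.44728124 0.05546365 0.1       ]
```

```bash
cat >> h.py <<'E'
from workcell import bot,camera
import json,math
def pose():
    o=bot.get_obs();return np.array(o['ee_pos']),Rm(o['tcp_rot'])
def toolR(F): return np.c_[F[:,1],F[:,0],-F[:,2]]
def plan(p1,R1,n=None,p0=None,R0=None,grip=100):
    if p0 is None: p0,R0=pose()
    w=Ro.from_matrix(R0.T@R1).as_rotvec(degrees=True);d=np.linalg.norm(np.array(p1)-p0)
    n=n or math.ceil(max(d/.058,np.linalg.norm(w)/10,1))
    s=Ro.from_rotvec(w/n,degrees=True).as_matrix();R=R0.copy();L=[]
    for i in range(n): L.append((R.T@(np.array(p1)-p0)/n).round(4).tolist());R=R@s
    print(n,'lin',L,'tw',(w/n/10).round(3).tolist())
E
python3 -c "
from h import *
plan([.62,-.20,.27],toolR(frame(0,0)))"
```

```text
11 lin [[0.0509, -0.0197, -0.0023], [0.053, -0.0134, -0.0023], [0.0542, -0.0068, -0.0023], [0.0546, -0.0001, -0.0023], [0.0542, 0.0065, -0.0023], [0.053, 0.0131, -0.0023], [0.051, 0.0195, -0.0023], [0.0483, 0.0256, -0.0023], [0.0448, 0.0313, -0.0023], [0.0406, 0.0365, -0.0023], [0.0359, 0.0412, -0.0023]] tw [-0.001, -0.0, -0.702]
```

Call:
send_rows(
  linear=[
    [0.051,-0.0195,-0.0025],
    [0.053,-0.0135,-0.0025],
    [0.054,-0.007,-0.0025],
    [0.0545,0,-0.0025],
    [0.054,0.0065,-0.0025],
    [0.053,0.013,-0.0025],
    [0.051,0.0195,-0.0025],
    [0.0485,0.0255,-0.0025],
  ],
  twist=[
    [0,0,-0.7],
    [0,0,-0.7],
    [0,0,-0.7],
    [0,0,-0.7],
    [0,0,-0.7],
    [0,0,-0.7],
    [0,0,-0.7],
    [0,0,-0.7],
  ],
  gripper=[100,100,100,100,100,100,100,100],
)

```text
time: 1.1
ee_pos: [0.4854, -0.2909, 0.2651]
tcp_rot: [-180.0, 0.0, 69.1]
wrist_force: [0.4, -1.0, -0.2]
opening: 0.0853
grasp_force: 0.0
```

Call:
send_rows(
  linear=[
    [0.045,0.0315,-0.0025],
    [0.0405,0.0365,-0.0025],
    [0.036,0.041,-0.0025],
    [0,0,0],
  ],
  twist=[
    [0,0,-0.7],
    [0,0,-0.7],
    [0,0,-0.7],
    [0,0,0],
  ],
  gripper=[100,100,100,100],
)

```text
time: 1.6
ee_pos: [0.6225, -0.1982, 0.2704]
tcp_rot: [-179.9, -0.1, 90.1]
wrist_force: [-0.7, -0.8, 0.1]
opening: 0.0855
grasp_force: 0.0
```

```bash
python3 - <<'E'
from h import *
import cv2,pickle
o=bot.get_obs();a=camera("wrist");print(o['time'],o['ee_pos'],o['tcp_rot'],o['q'].round(1))
pickle.dump((o['ee_pos'],o['tcp_rot'],a),open("v0.pkl","wb"))
cv2.imwrite("pics/v0.png",cv2.resize(a[:,:,::-1],(800,600),interpolation=cv2.INTER_CUBIC))
E
```

```text
1.6 [ 0.62252566 -0.19821933  0.27038666] [-1.79852789e+02 -7.20520463e-02  9.01177630e+01] [-17.7  21.2  32.2 101.1   0.   72.2]
```

View pics/v0.png

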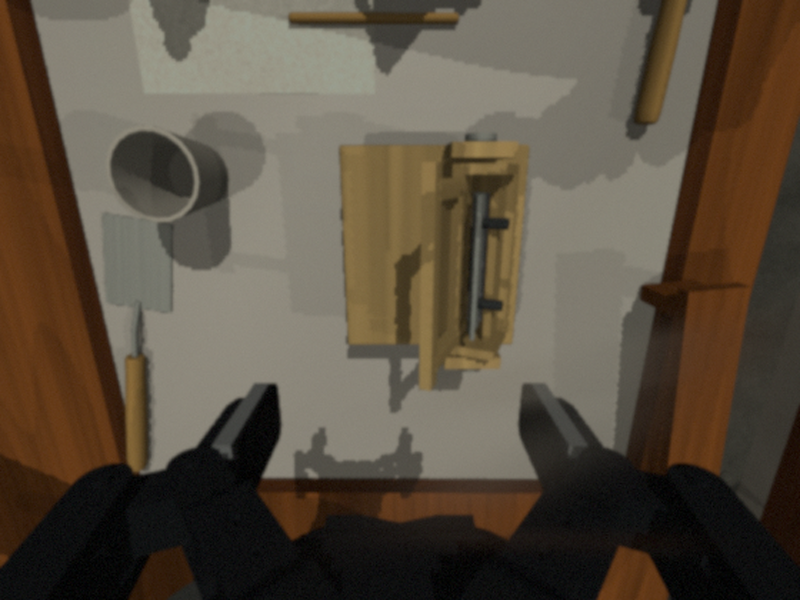

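The wrist view (800x600) shows the rack from above, with image right = +x and up = +y. The rail strip runs (428,162)–(428,388), the clip's top edge (480,192)–(473,340) and the pins are at (495,223) and (490,303). The base's left edge is (341,146)–(348,345) and the pot is at (155,175). Next I'll overlay the fitted model on a zoom.

```bash
python3 - <<'E'
from h import *
import cv2,pickle
p,r,a=pickle.load(open("v0.pkl","rb"));C=cam('wrist',p,r)
S=5;x0,y0,w,h=285,98,80,115;x0,y0,w,h=285,92,80,190
S=3
c=cv2.resize(a[y0:y0+h,x0:x0+w,::-1],(w*5,h*3),interpolation=cv2.INTER_CUBIC);c=cv2.convertScaleAbs(c,alpha=1.4,beta=10)
d=c.copy();o=np.array([.6878,-.1833,.085]);R=frame(.0,.5706)
for P,col in(([[-4,-75,85],[-4,75,85]],(0,0,255)),([[-4,-75,73],[-4,75,73]],(0,128,255)),([[9,-50,38],[9,50,38]],(255,0,0)),([[-4,-63,26],[-4,63,26]],(0,255,0)),([[0,-80,0],[0,80,0]],(255,0,255))):
    q=(proj(C,o+np.array(P)*1e-3@R.T)-[x0-.5,y0-.5])*[5,3]
    cv2.line(d,*[tuple(int(v) for v in k) for k in q],col,1)
cv2.imwrite("pics/v0z.png",np.hstack([c,d]))
E
```

```text
(no output)
```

View pics/v0z.png

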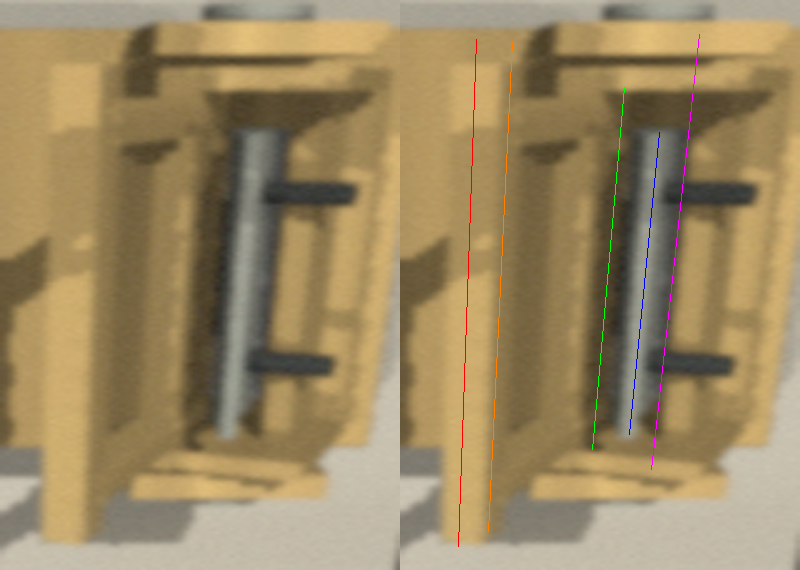

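The overlay shows the rail's position fits, but yaw needs about +0.024 rad, and the clip edge sits some 4 mm left of the model. I'll look straight down the slope from close by.

```bash
python3 - <<'E'
from h import *
F=frame(.024,.55);plan(np.array([.687,-.183,.085])+F@[0,0,.17],toolR(F))
E
```

```text
4 lin [[0.0036, -0.0057, 0.0103], [0.0036, -0.0071, 0.0094], [0.0036, -0.0083, 0.0084], [0.0037, -0.0093, 0.0072]] tw [-0.791, 0.009, -0.035]
```

Call:
send_rows(
  linear=[
    [0.0035,-0.0055,0.0105],
    [0.0035,-0.007,0.0095],
    [0.0035,-0.0085,0.0085],
    [0.0035,-0.0095,0.007],
    [0,0,0],
  ],
  twist=[
    [-0.79,0.01,-0.035],
    [-0.79,0.01,-0.035],
    [-0.79,0.01,-0.035],
    [-0.79,0.01,-0.035],
    [0,0,0],
  ],
  gripper=[100,100,100,100,100],
)

```text
time: 2.28
ee_pos: [0.5925, -0.1869, 0.2272]
tcp_rot: [149.1, -0.2, 91.1]
wrist_force: [0.7, -1.0, 0.3]
opening: 0.0855
grasp_force: 0.0
```

```bash
python3 - <<'E'
from h import *
import cv2,pickle
o=bot.get_obs();a=camera("wrist");print(o['time'],o['ee_pos'],o['tcp_rot'],o['q'].round(1))
p,r=o['ee_pos'],o['tcp_rot']
pickle.dump((p,r,a),open("v1.pkl","wb"));C=cam('wrist',p,r)
o=np.array([.687,-.183,.085]);R=frame(.024,.5706)
print(proj(C,o+np.array([[0,-80,0],[0,80,0],[-4,-80,85],[-4,80,85],[9,0,38]])*1e-3@R.T))
x0,y0,w,h=230,60,100,210
c=cv2.resize(a[y0:y0+h,x0:x0+w,::-1],(800,588),interpolation=cv2.INTER_CUBIC);c=cv2.convertScaleAbs(c,alpha=1.5,beta=10)
cv2.imwrite("pics/v1.png",c)
E
```

```text
2.275 [ 0.59246921 -0.18685513  0.2272189 ] [149.07939891  -0.15019691  91.05790767] [-22.7 -13.4 -15.5  59.3  12.1  69.3]
[[286.93793171 263.536419  ]
 [287.23477662 116.17070497]
 [281.70125906 309.89243109]
 [280.83108676 115.14413734]
 [296.4681689  206.05612164]]
```

View pics/v1.png

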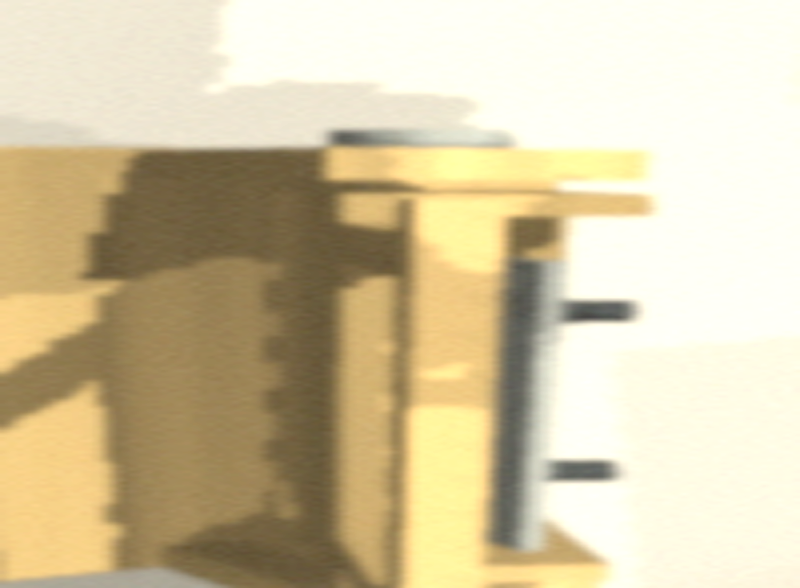

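Looking down the slope, the rail's right edge runs from crop (505,200) to (490,560). The clip's outer top edge runs (563,262)–(545,548). The rail is about 7 mm further +x than modelled, so the lean is smaller. I'll refit using all views.

```bash
python3 - <<'E'
from h import *
import pickle
V0=cam('wrist',*pickle.load(open("v0.pkl","rb"))[:2]);V1=cam('wrist',*pickle.load(open("v1.pkl","rb"))[:2]);S=cam('scene');T=cam('top')
a0=lambda x,y:(285+x/5,92+y/3); a1=lambda x,y:(230+x/8,60+y/2.8)
s2=lambda x,y:((x-400)/3+135,y/3+205);t2=lambda x,y:((x-400)/3+300,(y-300)/3+140)
lines=[(V0,(-4,73),[a0(103,65),a0(98,540)]),(V1,(-4,85),[a1(505,200),a1(490,560)])]
pts=[(V0,(8.8,50,38),a0(234,130)),(V0,(8.8,-50,38),a0(216,440)),(V1,(9.8,50,38),a1(563,262)),(V1,(9.8,-50,38),a1(545,548))]
sc=[((9,-50,38),s2(508,122)),((9,50,38),s2(635,122))]
def res(p,w=.4):
    o=np.array([p[0],p[1],.085]);R=frame(p[2],p[3]);W=lambda P:proj(C,o+np.atleast_2d(P)*1e-3@R.T)
    e=[]
    for C,(x,z),m in lines:
        q=W([[x,-75,z],[x,75,z]]);
        for u,v in m:
            t=(v-q[0,1])/(q[1,1]-q[0,1]);e.append(q[0,0]+t*(q[1,0]-q[0,0])-u)
    for C,P,m in pts: e+=list((W(P)[0]-m))
    C=S
    for P,m in sc: e+=list(w*(W(P)[0]-m))
    e.append(w*(W((-4,0,85))[0]-s2(572,66))[1])
    return np.array(e)
for w in(0.,.4,1):
    r=least_squares(res,[.685,-.183,.02,.5],args=(w,),loss='soft_l1');print(w,r.x.round(4),res(r.x,1).round(1))
E
```

```text
0.0 [ 0.6773 -0.1839  0.0183  0.3817] [ 2.5  1.4 -0.6 -0.3  0.5  1.1  0.2 -1.1 -3.4 -0.9 -2.9  0.8 -0.9 -1.1
 -0.8 -0.9 -3. ]
0.4 [ 0.6774 -0.1839  0.0182  0.3833] [ 2.6  1.5 -0.6 -0.3  0.6  1.1  0.3 -1.1 -3.3 -0.9 -2.8  0.7 -0.9 -1.1
 -0.8 -0.9 -3. ]
1 [ 0.6779 -0.1837  0.0175  0.3885] [ 2.8  1.5 -0.6 -0.4  0.9  0.8  0.5 -1.3 -3.  -1.2 -2.6  0.5 -0.8 -1.
 -0.7 -0.8 -2.9]
```

```bash
python3 - <<'E'
from h import *
R=Ro.from_euler('x',-40,degrees=True).as_matrix()@toolR(np.eye(3))
plan([.655,-.045,.26],R)
E
```

```text
6 lin [[0.0236, 0.0114, 0.0013], [0.0232, 0.012, -0.0024], [0.0223, 0.0123, -0.0061], [0.0211, 0.0122, -0.0097], [0.0194, 0.0118, -0.013], [0.0174, 0.0111, -0.0162]] tw [0.503, -0.655, -0.164]
```

Call:
send_rows(
  linear=[
    [0.0235,0.0115,0.001],
    [0.023,0.012,-0.0025],
    [0.0225,0.0125,-0.006],
    [0.021,0.012,-0.0095],
    [0.0195,0.012,-0.013],
    [0.0175,0.011,-0.016],
    [0,0,0],
  ],
  twist=[
    [0.5,-0.655,-0.165],
    [0.5,-0.655,-0.165],
    [0.5,-0.655,-0.165],
    [0.5,-0.655,-0.165],
    [0.5,-0.655,-0.165],
    [0.5,-0.655,-0.165],
    [0,0,0],
  ],
  gripper=[100,100,100,100,100,100,100],
)

```text
time: 3.2
ee_pos: [0.6606, -0.0411, 0.2545]
tcp_rot: [-179.6, 40.2, 90.7]
wrist_force: [0.4, -0.3, -1.4]
opening: 0.0854
grasp_force: 0.0
```

```bash
python3 - <<'E'
from h import *
import cv2,pickle
o=bot.get_obs();a=camera("wrist");print(o['time'],o['ee_pos'],o['tcp_rot'],o['q'].round(1))
p,r=o['ee_pos'],o['tcp_rot']
pickle.dump((p,r,a),open("v2.pkl","wb"));C=cam('wrist',p,r)
x0,y0,w,h=180,110,200,150
c=cv2.resize(a[y0:y0+h,x0:x0+w,::-1],(800,600),interpolation=cv2.INTER_CUBIC);c=cv2.convertScaleAbs(c,alpha=1.4,beta=10)
o=np.array([.6775,-.184,.085])
for th,col in((.4,(0,0,255)),(.5,(255,0,0))):
  R=frame(.018,th)
  for P in([[-4,-75,85],[-4,75,85],[-4,75,73],[-4,75,0]],[[8.8,-50,38],[8.8,50,38],[1.5,50,18]]):
    q=(proj(C,o+np.array(P)*1e-3@R.T)-[x0-.5,y0-.5])*4
    cv2.polylines(c,[q.astype(np.int32)],False,col,1)
cv2.imwrite("pics/v2.png",c)
E
```

```text
3.2 [ 0.66064642 -0.04109799  0.25449121] [-179.57928723   40.21705923   90.72683202] [ 11.5  25.6  28.8 102.7 -39.3 104.3]
```

View pics/v2.png

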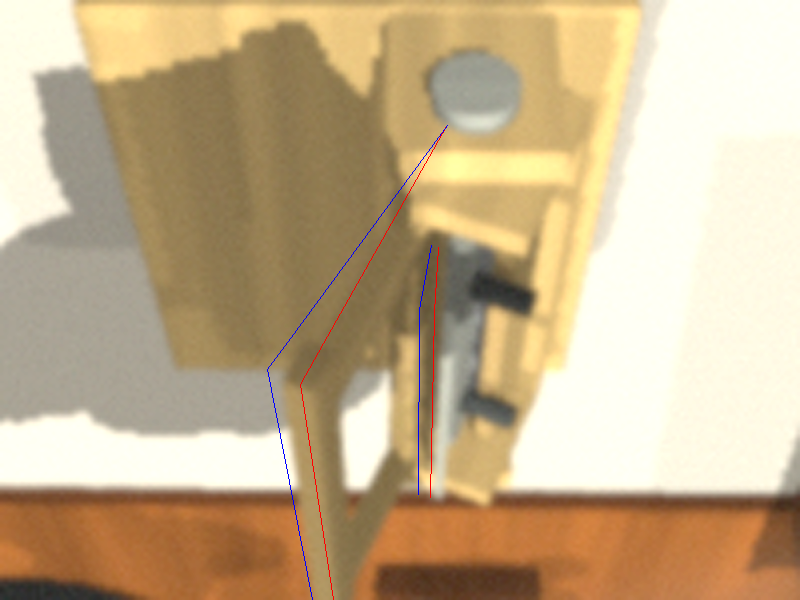

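The side view (image down = world up) shows the hinge knob at (475,90). The rail strip's borders run from (286,380) and (342,372) downward, and the clip's inner edge is near u=440. I'll refit with these edges.

```bash
cat > fit.py <<'E'
from h import *
import pickle
V=[cam('wrist',*pickle.load(open(f"v{i}.pkl","rb"))[:2]) for i in range(3)];V0,V1,V2=V;S=cam('scene');T=cam('top')
a0=lambda x,y:(285+x/5,92+y/3); a1=lambda x,y:(230+x/8,60+y/2.8);a2=lambda x,y:(180+x/4,110+y/4)
s2=lambda x,y:((x-400)/3+135,y/3+205);t2=lambda x,y:((x-400)/3+300,(y-300)/3+140)
L=lambda p:[('V0railR',V0,(-4,73),[a0(103,65),a0(98,540)]),('V1railR',V1,(-4,85),[a1(505,200),a1(490,560)]),('V2railR',V2,(-4,73),[a2(342,375),a2(350,500)]),
 ('V0railL',V0,(-4-p[4],85),[a0(50,65),a0(43,540)]),('V2railL',V2,(-4-p[4],85),[a2(287,380),a2(322,590)]),
 ('V0clip',V0,(8.8,38),[a0(234,130),a0(216,440)]),('V1clip',V1,(9.6,38),[a1(563,262),a1(545,548)]),('V2clip',V2,(8.8,38),[a2(438,490),a2(447,255)]),
 ('V0knob',V0,(0,0),[a0(260,8)]),('V1knob',V1,(0,0),[a1(424,135)]),('V2knob',V2,(0,0),[a2(475,90)])]
def res(p,verbose=0):
    o=np.array([p[0],-.1838,.085]);R=frame(p[2],p[3]);e=[]
    for n,C,(x,z),m in L(p):
        q=proj(C,o+np.array([[x,-75,z],[x,75,z]])*1e-3@R.T);k=[]
        for u,v in m:
            t=(v-q[0,1])/(q[1,1]-q[0,1]);k.append(q[0,0]+t*(q[1,0]-q[0,0])-u)
        if verbose: print(n,np.round(k,1))
        e+=k
    # scene rows/cols
    W=lambda P,C:proj(C,o+np.array(P)*1e-3@R.T)[0]
    k=[(W([-4,0,85],S)-s2(572,66))[1],(W([9,0,38],S)-s2(571,122))[1],(W([-4-p[4],0,85],T)-t2(622,436))[1]]
    if verbose: print('scene',np.round(k,1))
    return np.array(e+[2*v for v in k])
if __name__=="__main__":
    r=least_squares(res,[.68,0,.02,.45,5],loss='soft_l1',x_scale=[.01,1,.01,.05,1]);print(r.x.round(4));res(r.x,1)
E
python3 fit.py
```

```text
[6.809000e-01 7.568938e+02 1.110000e-02 4.145000e-01 8.166100e+00]
V0railR [4.4 1.9]
V1railR [-0.2 -0.6]
V2railR [-0.9 -0.3]
V0railL [0.2 0.5]
V2railL [-1.7 -2. ]
V0clip [3.1 1.7]
V1clip [-1.6 -1.9]
V2clip [-0.5  0.4]
V0knob [0.1]
V1knob [-0.5]
V2knob [0.7]
scene [-2.3 -0.3 -1.4]
```

```bash
python3 - <<'E'
from h import *
F=frame(.02,.45);plan(np.array([.642,.288,.1445])+F@[0,0,.118],toolR(F),n=8)
E
```

```text
8 lin [[0.0321, -0.0083, -0.0259], [0.0341, -0.0076, -0.0235], [0.0359, -0.007, -0.0209], [0.0374, -0.0066, -0.0181], [0.0388, -0.0064, -0.0151], [0.0398, -0.0064, -0.0121], [0.0406, -0.0065, -0.009], [0.0411, -0.0069, -0.0058]] tw [-0.312, 0.495, 0.104]
```

Call:
send_rows(
  linear=[
    [0.032,-0.0085,-0.026],
    [0.034,-0.0075,-0.0235],
    [0.036,-0.007,-0.021],
    [0.0375,-0.0065,-0.018],
    [0.039,-0.0065,-0.015],
    [0.04,-0.0065,-0.012],
    [0.0405,-0.0065,-0.009],
    [0.041,-0.007,-0.006],
  ],
  twist=[
    [-0.31,0.495,0.105],
    [-0.31,0.495,0.105],
    [-0.31,0.495,0.105],
    [-0.31,0.495,0.105],
    [-0.31,0.495,0.105],
    [-0.31,0.495,0.105],
    [-0.31,0.495,0.105],
    [-0.31,0.495,0.105],
  ],
  gripper=[100,100,100,100,100,100,100,100],
)

```text
time: 4.25
ee_pos: [0.5893, 0.2858, 0.2595]
tcp_rot: [153.6, -0.5, 90.9]
wrist_force: [-0.4, -0.9, 0.5]
opening: 0.0854
grasp_force: 0.0
```

Call:
send_rows(
  linear=[
    [0,0,0],
    [0,0,0],
  ],
  twist=[
    [0,0,0],
    [0,0,0],
  ],
  gripper=[100,100],
)

```text
time: 4.5
ee_pos: [0.5893, 0.2845, 0.2574]
tcp_rot: [153.9, -0.2, 90.8]
wrist_force: [-1.0, -0.4, 0.2]
opening: 0.0853
grasp_force: 0.0
```

```bash
python3 - <<'E'
from h import *
import cv2,pickle
o=bot.get_obs();a=camera("wrist");print(o['time'],o['ee_pos'],o['tcp_rot'],o['q'].round(1),o['qd'].round(2))
p,r=o['ee_pos'],o['tcp_rot']
pickle.dump((p,r,a),open("v3.pkl","wb"));C=cam('wrist',p,r)
c=cv2.resize(a[30:330,80:480,::-1],(800,600),interpolation=cv2.INTER_CUBIC);c=cv2.convertScaleAbs(c,alpha=1.5,beta=10)
F=frame(.02,.45);P=np.array([.642,.288,.1445])+np.array([[4,-55,75],[4,55,75],[-4,55,75],[-4,-55,75],[4,-55,75],[4,-55,-65],[4,55,-65],[4,55,75]])*1e-3@F.T
cv2.polylines(c,[((proj(C,P)-[79.5,29.5])*2).astype(np.int32)],False,(0,0,255),1)
cv2.imwrite("pics/v3.png",c)
E
```

```text
4.5 [0.58927729 0.28445408 0.25740762] [153.86029175  -0.17885237  90.82569001] [ 31.   -3.5  -1.5  68.9 -12.6 117.6] [-0.44  1.48  0.18  0.    0.05  0.18]
```

View pics/v3.png

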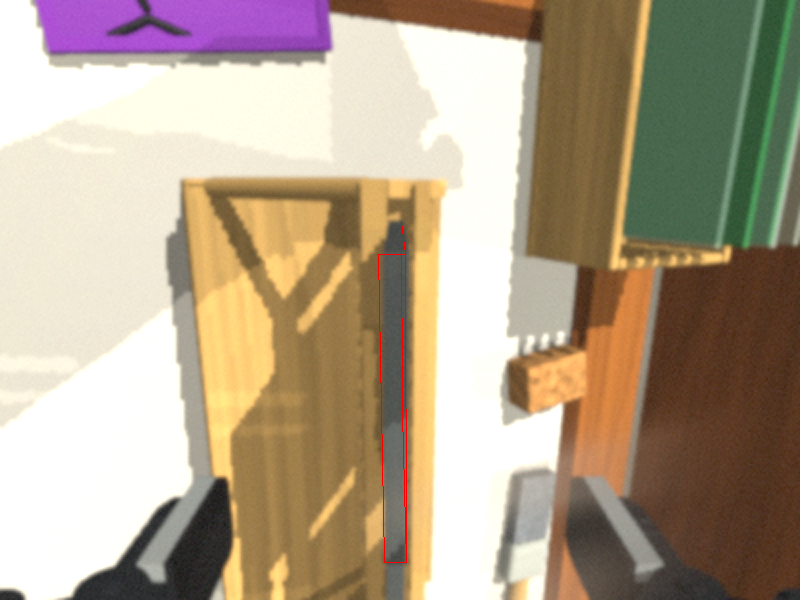

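The wrist view shows the pane's top edge as a dark band at u≈381–407, matching the red model. It may extend further down (toward -y) than modelled, so I'll check profiles.

```bash
python3 - <<'E'
import pickle,numpy as np
p,r,a=pickle.load(open("v3.pkl","rb"));a=a.astype(int)
for v in range(136,350,6): print(v,a[v,274:281].mean(0).round().astype(int), end=' | ')
print()
for v in(170,200,230,260,290): print(v,[tuple(a[v,u]) for u in range(266,288,1)])
E
```

```text
136 [101  79  45] | 142 [50 49 42] | 148 [42 43 41] | 154 [43 45 42] | 160 [51 53 50] | 166 [50 52 50] | 172 [49 50 49] | 178 [49 50 48] | 184 [48 49 48] | 190 [49 51 48] | 196 [49 51 48] | 202 [47 50 47] | 208 [49 51 49] | 214 [48 50 49] | 220 [48 51 48] | 226 [47 51 48] | 232 [48 51 48] | 238 [48 51 48] | 244 [63 65 62] | 250 [63 66 63] | 256 [64 65 63] | 262 [65 67 63] | 268 [66 67 63] | 274 [70 70 65] | 280 [73 72 66] | 286 [73 72 66] | 292 [71 70 64] | 298 [67 68 64] | 304 [58 60 56] | 310 [43 45 42] | 316 [63 64 61] | 322 [63 64 60] | 328 [63 65 60] | 334 [64 65 61] | 340 [66 67 62] | 346 [69 69 63] | 
170 [(np.int64(77), np.int64(61), np.int64(33)), (np.int64(77), np.int64(60), np.int64(33)), (np.int64(76), np.int64(60), np.int64(34)), (np.int64(76), np.int64(58), np.int64(33)), (np.int64(73), np.int64(59), np.int64(38)), (np.int64(64), np.int64(54), np.int64(42)), (np.int64(53), np.int64(52), np.int64(48)), (np.int64(50), np.int64(50), np.int64(48)), (np.int64(47), np.int64(51), np.int64(47)), (np.int64(49), np.int64(52), np.int64(48)), (np.int64(50), np.int64(52), np.int64(5
[... 3714 characters left out ...]
(96), np.int64(83), np.int64(63)), (np.int64(75), np.int64(73), np.int64(65)), (np.int64(69), np.int64(69), np.int64(63)), (np.int64(70), np.int64(69), np.int64(62)), (np.int64(71), np.int64(70), np.int64(66)), (np.int64(72), np.int64(72), np.int64(65)), (np.int64(72), np.int64(73), np.int64(65)), (np.int64(73), np.int64(74), np.int64(66)), (np.int64(71), np.int64(70), np.int64(64)), (np.int64(75), np.int64(74), np.int64(68)), (np.int64(81), np.int64(76), np.int64(65)), (np.int64(90), np.int64(80), np.int64(59)), (np.int64(104), np.int64(86), np.int64(57)), (np.int64(121), np.int64(96), np.int64(59)), (np.int64(145), np.int64(116), np.int64(69)), (np.int64(158), np.int64(124), np.int64(75))]
```

```bash
python3 - <<'E'
from h import *
F=frame(.012,.45);plan(np.array([.6424,.288,.1445])+F@[0,0,.048],toolR(F),n=3)
E
```

```text
3 lin [[0.0009, -0.0005, 0.0253], [0.0009, -0.0004, 0.0253], [0.001, -0.0004, 0.0253]] tw [0.01, -0.006, 0.001]
```

Call:
send_rows(
  linear=[
    [0.001,-0.0005,0.025],
    [0.001,-0.0005,0.025],
    [0.001,-0.0005,0.015],
    [0,0,0.01],
    [0,0,0],
  ],
  twist=[
    [0,0,0],
    [0,0,0],
    [0,0,0],
    [0,0,0],
    [0,0,0],
  ],
  gripper=[100,100,100,100,100],
)

```text
time: 5.18
ee_pos: [0.6203, 0.2888, 0.1858]
tcp_rot: [154.1, -0.1, 90.9]
wrist_force: [-0.2, 0.2, 0.7]
opening: 0.0854
grasp_force: 0.0
```

```bash
python3 - <<'E'
from h import *
p,R=pose();F=frame(.012,.45)
print('tcp in pane frame mm',(F.T@(p-np.array([.6424,.288,.1445]))*1e3).round(1), 'rot err deg',Ro.from_matrix(toolR(F).T@R).as_rotvec(degrees=True).round(2))
E
```

```text
tcp in pane frame mm [-1.9  1.1 46.8] rot err deg [-0.11  0.17 -0.11]
```

Call:
send_rows(
  linear=[
    [-0.001,0.002,0],
    [0,0,0],
    [0,0,0],
    [0,0,0],
    [0,0,0],
    [0,0,0],
  ],
  twist=[
    [0,0,0],
    [0,0,0],
    [0,0,0],
    [0,0,0],
    [0,0,0],
    [0,0,0],
  ],
  gripper=[60,30,15,12,11,10],
  grip_force=20,
)

```text
time: 5.92
ee_pos: [0.6219, 0.2882, 0.1871]
tcp_rot: [154.1, -0.1, 90.9]
wrist_force: [-1.1, 0.4, 1.0]
opening: 0.0083
grasp_force: 0.0
```

```bash
python3 - <<'E'
from h import *
p,R=pose();F=frame(.012,.45);o=bot.get_obs()
print('tcp in pane frame mm',(F.T@(p-np.array([.6424,.288,.1445]))*1e3).round(1),'wf pane',(F.T@o['wrist_force']).round(1),o['opening'])
E
```

```text
tcp in pane frame mm [ 0.1  0.5 47.3] wf pane [-0.5  0.4  1.4] 0.008304598808143994
```

Call:
send_rows(
  linear=[
    [0,0,0],
    [0,0,0],
    [0,0,0],
  ],
  twist=[
    [0,0,0],
    [0,0,0],
    [0,0,0],
  ],
  gripper=[5,0,0],
  grip_force=45,
)

```text
time: 6.3
ee_pos: [0.622, 0.2882, 0.1872]
tcp_rot: [154.0, -0.1, 90.9]
wrist_force: [-0.4, 0.3, 1.5]
opening: 0.0074
grasp_force: 44.3
```

Call:
send_rows(
  linear=[
    [0,0,-0.003],
    [0,0,-0.007],
    [0,0,-0.012],
    [0,0.0005,-0.018],
    [0,0.001,-0.03],
    [0,0.001,-0.035],
    [0,0,0],
  ],
  twist=[
    [0,0,0],
    [0,0,0],
    [0,0,0],
    [0,0,0],
    [0,0,0],
    [0,0,0],
    [0,0,0],
  ],
  gripper=[0,0,0,0,0,0,0],
)

```text
time: 7.18
ee_pos: [0.578, 0.2879, 0.2862]
tcp_rot: [153.9, -0.3, 90.9]
wrist_force: [0.8, 0.8, -3.3]
opening: 0.0074
grasp_force: 44.4
```

```bash
python3 - <<'E'
from h import *
p,R=pose();print(bot.get_obs()['wrist_force'])
F=frame(.015,.415)
w2=p+[0,-.03,.07];plan(w2,R,n=2)
w3=np.array([.594,-.184,.345]);plan(w3,toolR(F),p0=w2,R0=R,n=9)
E
```

```text
[ 0.8482654   0.81575944 -3.29149359]
2 lin [[-0.0148, 0.0152, -0.0316], [-0.0148, 0.0152, -0.0316]] tw [0.0, 0.0, 0.0]
9 lin [[-0.0491, 0.0004, 0.0013], [-0.0491, 0.0004, 0.0014], [-0.0491, 0.0004, 0.0014], [-0.0491, 0.0004, 0.0014], [-0.0491, 0.0004, 0.0014], [-0.0491, 0.0004, 0.0015], [-0.0491, 0.0004, 0.0015], [-0.0491, 0.0004, 0.0015], [-0.0491, 0.0005, 0.0015]] tw [0.026, -0.003, -0.0]
```

Call:
send_rows(
  linear=[
    [-0.01,0.015,-0.0315],
    [-0.02,0.015,-0.0315],
    [-0.035,0.0005,0.001],
    [-0.05,0.0005,0.0015],
    [-0.05,0.0005,0.0015],
    [-0.05,0.0005,0.0015],
    [-0.05,0.0005,0.0015],
    [-0.05,0.0005,0.0015],
  ],
  twist=[
    [0,0,0],
    [0,0,0],
    [0.025,0,0],
    [0.025,0,0],
    [0.025,0,0],
    [0.025,0,0],
    [0.025,0,0],
    [0.025,0,0],
  ],
  gripper=[0,0,0,0,0,0,0,0],
)

```text
time: 8.18
ee_pos: [0.5885, -0.0293, 0.3435]
tcp_rot: [155.7, -0.1, 90.9]
wrist_force: [0.4, -0.1, -3.3]
opening: 0.0076
grasp_force: 44.7
```

Call:
send_rows(
  linear=[
    [-0.05,0.0005,0.0015],
    [-0.045,0.0005,0.0015],
    [-0.03,0.0005,0.0015],
    [-0.02,0,0],
    [0,0,0],
    [0,0,0],
  ],
  twist=[
    [0.025,0,0],
    [0.025,0,0],
    [0.025,0,0],
    [0,0,0],
    [0,0,0],
    [0,0,0],
  ],
  gripper=[0,0,0,0,0,0],
)

```text
time: 8.93
ee_pos: [0.5943, -0.172, 0.3411]
tcp_rot: [156.3, -0.2, 90.9]
wrist_force: [0.2, 0.4, -2.8]
opening: 0.0075
grasp_force: 44.6
```

```bash
python3 - <<'E'
from h import *
o=bot.get_obs();print(o['ee_pos'],o['tcp_rot'],o['opening'],o['wrist_force'])
F=frame(.015,.415);plan(np.array([.681,-.184,.085])+F@[.003,0,.222],toolR(F))
E
```

```text
[ 0.59432839 -0.17197407  0.3410882 ] [156.34457086  -0.15832977  90.91304684] 0.007486404040882007 [ 0.19204457  0.38861817 -2.82587875]
1 lin [[-0.0135, -0.021, 0.0472]] tw [-0.012, -0.017, -0.001]
```

Call:
send_rows(
  linear=[
    [-0.005,-0.006,0.014],
    [-0.006,-0.008,0.018],
    [-0.0025,-0.007,0.015],
    [0,0,0],
    [0,0,0],
  ],
  twist=[
    [0,0,0],
    [0,0,0],
    [0,0,0],
    [0,0,0],
    [0,0,0],
  ],
  gripper=[0,0,0,0,0],
)

```text
time: 9.55
ee_pos: [0.5943, -0.1856, 0.2904]
tcp_rot: [156.3, -0.1, 90.9]
wrist_force: [0.2, 0.7, -2.4]
opening: 0.0074
grasp_force: 44.6
```

```bash
python3 - <<'E'
from h import *
import cv2,pickle
o=bot.get_obs();a=camera("wrist");sc=camera("scene");tp=camera("top")
p,r=o['ee_pos'],o['tcp_rot'];pickle.dump((p,r,a),open("v4.pkl","wb"));C=cam('wrist',p,r);print(p,r)
R=Rm(r);Fp=np.c_[R[:,1],R[:,0],-R[:,2]];pm=p-Fp@[0,.0005,.0473]
Fs=frame(.015,.415);print('foot in slot mm',(Fs.T@(pm-Fp@[0,0,.075]-np.array([.681,-.184,.085]))*1e3).round(1))
def draw(c,C,off,sx,sy):
    def ln(P,o,F,col): cv2.polylines(c,[((proj(C,o+np.array(P)*1e-3@F.T)-off+.5)*[sx,sy]).astype(np.int32)],False,col,1)
    ln([[-4,-55,75],[-4,55,75],[-4,55,-75],[4,55,-75],[4,55,75],[-4,55,75]],pm,Fp,(0,0,255))
    ln([[4,-55,75],[4,55,75],[4,55,-75],[4,-55,-75],[4,-55,75]],pm,Fp,(0,0,255))
    o=np.array([.681,-.184,.085])
    for P in([[-4,-75,85],[-4,75,85]],[[8.8,-50,38],[8.8,50,38]]): ln(P,o,Fs,(255,0,0))
def mk(im,C,x0,y0,w,h,W,H):
    c=cv2.resize(im[y0:y0+h,x0:x0+w,::-1],(W,H),interpolation=cv2.INTER_CUBIC);c=cv2.convertScaleAbs(c,alpha=1.4,beta=10);draw(c,C,np.array([x0,y0]),W/w,H/h);return c
A=mk(a,C,200,30,160,240,400,600);B=mk(sc,cam('scene'),130,170,130,97,400,300);D=mk(tp,cam('top'),300,130,130,97,400,300)
cv2.imwrite("pics/v4.png",np.hstack([A,np.vstack([B,D])]))
E
```

```text
[ 0.59432479 -0.18562966  0.29038607] [ 1.56279419e+02 -1.19743026e-01  9.09174594e+01]
foot in slot mm [  3.4  -0.5 100.6]
```

View pics/v4.png

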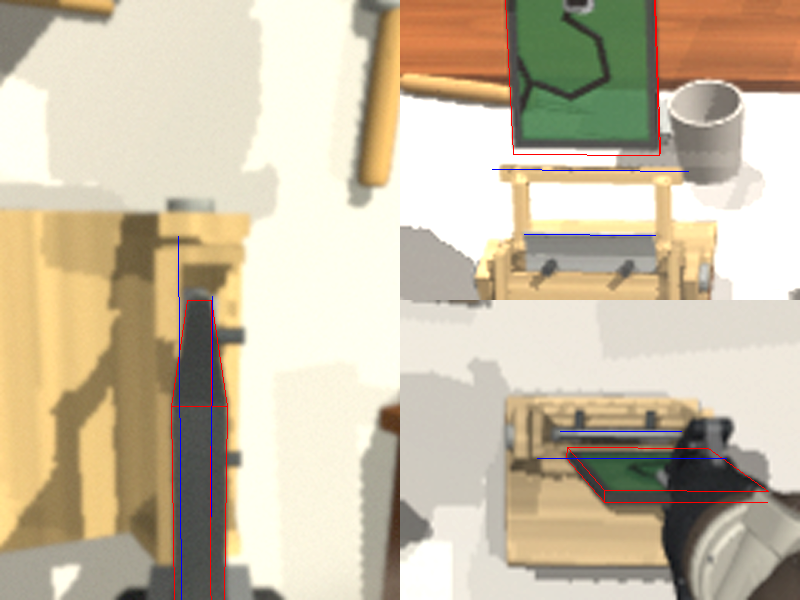

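The pane model matches all three views, and the rail and clip lines line up with the rack. The foot hovers about 100 mm up the slope. Next I'll lower it past the rail.

Call:
send_rows(
  linear=[
    [0.0005,0,0.01],
    [0,0,0.015],
    [0,0,0.015],
    [0,0,0.01],
    [0,0,0],
  ],
  twist=[
    [0,0,0],
    [0,0,0],
    [0,0,0],
    [0,0,0],
    [0,0,0],
  ],
  gripper=[0,0,0,0,0],
)

```text
time: 10.32
ee_pos: [0.6142, -0.1849, 0.2426]
tcp_rot: [156.4, -0.2, 90.9]
wrist_force: [-0.2, 0.3, -2.5]
opening: 0.0078
grasp_force: 44.5
```

```bash
cat >> h.py <<'E'
def rep():
    o=bot.get_obs();p,R=pose();Fp=np.c_[R[:,1],R[:,0],-R[:,2]];Fs=frame(.015,.415)
    foot=p-Fp@[0,.0005,.1223]
    e=Ro.from_matrix(Fs.T@Fp).as_rotvec(degrees=True)
    f=Fs.T@(o['wrist_force']-FB)
    print(round(o['time'],2),'foot',(Fs.T@(foot-np.array([.681,-.184,.085]))*1e3).round(1),'roterr',e.round(2),'F',f.round(1),'T',(Fs.T@o['torque']).round(2),'op',round(o['opening']*1e3,1))
FB=np.array([.2,.5,-2.9])
E
python3 -c "
from h import *
rep()"
```

```text
10.32 foot [ 1.9  0.  48.9] roterr [ 0.17  0.2  -0.04] F [-0.2 -0.2  0.6] T [0.01 0.67 0.02] op 7.8
```

Call:
send_rows(
  linear=[
    [0,-0.001,0],
    [0,0,0],
  ],
  twist=[
    [0,0,0],
    [0,0,0],
  ],
  gripper=[0,0],
)

```text
time: 10.58
ee_pos: [0.6134, -0.1852, 0.2445]
tcp_rot: [156.3, -0.1, 90.9]
wrist_force: [0.4, -0.1, -2.4]
opening: 0.0074
grasp_force: 44.6
```

```bash
python3 -c "
from h import *
rep()"
```

```text
10.57 foot [ 2.4 -0.5 50.9] roterr [ 0.11  0.04 -0.02] F [ 0.4 -0.6  0.4] T [-0.01  0.58 -0.01] op 7.4
```

Call:
send_rows(
  linear=[
    [0,-0.001,0],
    [0,0,0],
  ],
  twist=[
    [0,0,0],
    [0,0,0],
  ],
  gripper=[0,0],
)

```text
time: 10.82
ee_pos: [0.6124, -0.1852, 0.2436]
tcp_rot: [156.3, -0.1, 90.9]
wrist_force: [-0.3, -0.6, -3.0]
opening: 0.0076
grasp_force: 44.6
```

```bash
python3 -c "
from h import *
rep()"
```

```text
10.82 foot [ 1.  -0.4 50.5] roterr [ 0.12  0.07 -0.03] F [-0.5 -1.1  0.2] T [ 0.04  0.6  -0.03] op 7.6
```

Call:
send_rows(
  linear=[
    [0,-0.001,0],
    [0,0,0],
  ],
  twist=[
    [0,0,0],
    [0,0,0],
  ],
  gripper=[0,0],
)

```text
time: 11.08
ee_pos: [0.6115, -0.1851, 0.2429]
tcp_rot: [156.3, -0.1, 90.9]
wrist_force: [0.5, 0.0, -3.3]
opening: 0.0075
grasp_force: 44.6
```

```bash
python3 -c "
from h import *
rep()"
```

```text
11.07 foot [-0.2 -0.3 50.2] roterr [ 0.13  0.1  -0.03] F [ 0.1 -0.5 -0.5] T [-0.05  0.64  0.01] op 7.5
```

Call:
send_rows(
  linear=[
    [0,-0.001,0],
    [0,0,0],
  ],
  twist=[
    [0,0,0],
    [0,0,0],
  ],
  gripper=[0,0],
)

```text
time: 11.32
ee_pos: [0.6108, -0.1852, 0.2427]
tcp_rot: [156.3, -0.1, 90.9]
wrist_force: [2.1, -0.1, -2.5]
opening: 0.0073
grasp_force: 44.6
```

```bash
python3 -c "
from h import *
rep()"
```

```text
11.32 foot [-0.8 -0.3 50.3] roterr [ 0.13  0.06 -0.03] F [ 1.9 -0.6 -0.4] T [-0.04  0.24 -0.06] op 7.3
```

Call:
send_rows(
  linear=[
    [0,-0.001,0],
    [0,0,0],
  ],
  twist=[
    [0,0,0],
    [0,0,0],
  ],
  gripper=[0,0],
)

```text
time: 11.58
ee_pos: [0.6102, -0.1852, 0.2426]
tcp_rot: [156.2, -0.1, 90.9]
wrist_force: [5.1, -0.5, -2.3]
opening: 0.0079
grasp_force: 44.4
```

```bash
python3 -c "
from h import *
rep()"
```

```text
11.57 foot [-1.3 -0.3 50.5] roterr [ 0.12  0.01 -0.02] F [ 4.7 -1.1 -1.5] T [-0.11 -0.72 -0.26] op 7.9
```

Call:
send_rows(
  linear=[
    [0,-0.001,0],
    [0,0,0],
  ],
  twist=[
    [0,0,0],
    [0,0,0],
  ],
  gripper=[0,0],
)

```text
time: 11.82
ee_pos: [0.6097, -0.1852, 0.2425]
tcp_rot: [156.2, -0.1, 90.9]
wrist_force: [8.5, 0.3, -3.0]
opening: 0.0075
grasp_force: 44.5
```

```bash
python3 -c "
from h import *
rep()"
```

```text
11.82 foot [-1.7 -0.3 50.6] roterr [ 0.12 -0.05 -0.01] F [ 7.6 -0.4 -3.4] T [-0.15 -1.33 -0.29] op 7.5
```

Contact with the rail came at x ≈ -0.7 mm, so the fit is good to under 1 mm. I'll back off 3 mm and go down into the mouth.

Call:
send_rows(
  linear=[
    [0,0.003,0],
    [0,0.0005,0.006],
    [0,0,0.005],
    [0,0,0],
  ],
  twist=[
    [0,0,0],
    [0,0,0],
    [0,0,0],
    [0,0,0],
  ],
  gripper=[0,0,0,0],
)

```text
time: 12.32
ee_pos: [0.6162, -0.1849, 0.232]
tcp_rot: [156.4, -0.2, 90.9]
wrist_force: [-0.1, 0.1, -3.0]
opening: 0.0076
grasp_force: 44.8
```

```bash
python3 -c "
from h import *
rep()"
```

```text
12.32 foot [-0.5 -0.1 38.3] roterr [ 0.16  0.18 -0.04] F [-0.3 -0.4  0. ] T [0.01 0.61 0.02] op 7.6
```

Call:
send_rows(
  linear=[
    [0,0,0.003],
    [0,0,0.003],
    [0,0,0],
  ],
  twist=[
    [0,0,0],
    [0,0,0],
    [0,0,0],
  ],
  gripper=[0,0,0],
)

```text
time: 12.7
ee_pos: [0.6188, -0.1849, 0.2272]
tcp_rot: [156.3, -0.1, 90.9]
wrist_force: [0.6, 0.1, -3.1]
opening: 0.0076
grasp_force: 44.8
```

```bash
python3 -c "
from h import *
rep()"
```

```text
12.7 foot [ 0.1 -0.2 32.9] roterr [ 0.14  0.12 -0.03] F [ 0.3 -0.4 -0.3] T [0.02 0.65 0.01] op 7.6
```

Call:
send_rows(
  linear=[
    [0,0.001,0.002],
    [0,0,0.003],
    [0,0,0.002],
    [0,0,0],
  ],
  twist=[
    [0,0,0],
    [0,0,0],
    [0,0,0],
    [0,0,0],
  ],
  gripper=[0,0,0,0],
)

```text
time: 13.2
ee_pos: [0.6222, -0.1849, 0.221]
tcp_rot: [156.4, -0.1, 90.9]
wrist_force: [-3.3, -1.3, -2.8]
opening: 0.0076
grasp_force: 44.7
```

```bash
python3 -c "
from h import *
rep()"
```

```text
13.2 foot [ 0.7 -0.3 25.8] roterr [ 0.13  0.16 -0.04] F [-3.2 -1.8  1.5] T [-0.13  1.48 -0.08] op 7.6
```

Call:
send_rows(
  linear=[
    [0,0,0.002],
    [0,0,0.001],
    [0,0,0],
  ],
  twist=[
    [0,0,0],
    [0,0,0],
    [0,0,0],
  ],
  gripper=[0,0,0],
)

```text
time: 13.58
ee_pos: [0.6237, -0.1849, 0.2187]
tcp_rot: [156.3, -0.1, 90.9]
wrist_force: [-3.9, -0.5, -2.9]
opening: 0.0076
grasp_force: 44.9
```

```bash
python3 -c "
from h import *
rep()"
```

```text
13.57 foot [ 1.2 -0.3 23.1] roterr [ 0.13  0.11 -0.03] F [-3.8 -0.9  1.6] T [-0.14  1.64 -0.07] op 7.6
```

Call:
send_rows(
  linear=[
    [0,-0.0015,0],
    [0,0,0.002],
    [0,0,0],
  ],
  twist=[
    [0,0,0],
    [0,0,0],
    [0,0,0],
  ],
  gripper=[0,0,0],
)

```text
time: 13.95
ee_pos: [0.6231, -0.1849, 0.2162]
tcp_rot: [156.3, -0.1, 90.9]
wrist_force: [-3.2, -1.4, -2.3]
opening: 0.0075
grasp_force: 44.9
```

```bash
python3 -c "
from h import *
rep()"
```

```text
13.95 foot [-0.3 -0.2 21.1] roterr [ 0.13  0.11 -0.03] F [-2.9 -1.9  2. ] T [-0.16  1.52 -0.09] op 7.5
```

Call:
send_rows(
  linear=[
    [0,0,0.002],
    [0,0,0],
  ],
  twist=[
    [0,0,0],
    [0,0,0],
  ],
  gripper=[0,0],
)

```text
time: 14.2
ee_pos: [0.624, -0.1848, 0.2143]
tcp_rot: [156.3, -0.1, 90.9]
wrist_force: [-3.5, -0.1, -2.3]
opening: 0.0074
grasp_force: 44.9
```

```bash
python3 -c "
from h import *
rep()"
```

```text
14.2 foot [-0.3 -0.2 19. ] roterr [ 0.13  0.11 -0.03] F [-3.2 -0.6  2. ] T [-0.18  1.67 -0.11] op 7.4
```

Call:
send_rows(
  linear=[
    [0,0,0.002],
    [0,0,0],
  ],
  twist=[
    [0,0,0],
    [0,0,0],
  ],
  gripper=[0,0],
)

```text
time: 14.45
ee_pos: [0.6247, -0.1848, 0.2124]
tcp_rot: [156.3, -0.1, 90.9]
wrist_force: [-3.8, -0.7, -3.0]
opening: 0.0074
grasp_force: 44.9
```

```bash
python3 -c "
from h import *
rep()"
```

```text
14.45 foot [-0.4 -0.2 17. ] roterr [ 0.13  0.12 -0.03] F [-3.7 -1.1  1.6] T [-0.15  1.79 -0.11] op 7.4
```

Call:
send_rows(
  linear=[
    [0,-0.0005,0.002],
    [0,0,0],
  ],
  twist=[
    [0,0,0],
    [0,0,0],
  ],
  gripper=[0,0],
)

```text
time: 14.7
ee_pos: [0.6253, -0.1849, 0.2105]
tcp_rot: [156.3, -0.1, 90.9]
wrist_force: [-2.6, -0.5, -3.0]
opening: 0.0074
grasp_force: 44.9
```

```bash
python3 -c "
from h import *
rep()"
```

```text
14.7 foot [-0.6 -0.2 15. ] roterr [ 0.13  0.08 -0.03] F [-2.6 -0.9  1.1] T [-0.2   1.35 -0.28] op 7.4
```

Call:
send_rows(
  linear=[
    [0,0,0.002],
    [0,0,0],
  ],
  twist=[
    [0,0,0],
    [0,0,0],
  ],
  gripper=[0,0],
)

```text
time: 14.95
ee_pos: [0.6261, -0.1848, 0.2086]
tcp_rot: [156.3, -0.1, 90.9]
wrist_force: [-0.5, -0.9, -4.1]
opening: 0.0073
grasp_force: 44.7
```

```bash
python3 -c "
from h import *
rep()"
```

```text
14.95 foot [-0.7 -0.1 12.9] roterr [ 0.14  0.1  -0.03] F [-1.2 -1.4 -0.8] T [-0.05  1.16 -0.27] op 7.3
```

Call:
send_rows(
  linear=[
    [0,0,0.002],
    [0,0,0],
  ],
  twist=[
    [0,0,0],
    [0,0,0],
  ],
  gripper=[0,0],
)

```text
time: 15.2
ee_pos: [0.6268, -0.1848, 0.2068]
tcp_rot: [156.3, -0.1, 90.9]
wrist_force: [-0.9, 0.4, -4.0]
opening: 0.0074
grasp_force: 44.7
```

```bash
python3 -c "
from h import *
rep()"
```

```text
15.2 foot [-0.7 -0.1 11. ] roterr [ 0.14  0.1  -0.03] F [-1.4 -0.  -0.6] T [-0.02  1.16 -0.3 ] op 7.4
```

Call:
send_rows(
  linear=[
    [0,0,0.002],
    [0,0,0],
  ],
  twist=[
    [0,0,0],
    [0,0,0],
  ],
  gripper=[0,0],
)

```text
time: 15.45
ee_pos: [0.6276, -0.1848, 0.205]
tcp_rot: [156.3, -0.1, 90.9]
wrist_force: [-0.6, -0.7, -3.7]
opening: 0.0074
grasp_force: 44.8
```

```bash
python3 -c "
from h import *
rep()"
```

```text
15.45 foot [-0.7 -0.2  9.1] roterr [ 0.14  0.1  -0.03] F [-1.1 -1.2 -0.4] T [-0.05  1.21 -0.33] op 7.4
```

Call:
send_rows(
  linear=[
    [0,0,0.002],
    [0,0,0],
  ],
  twist=[
    [0,0,0],
    [0,0,0],
  ],
  gripper=[0,0],
)

```text
time: 15.7
ee_pos: [0.6284, -0.1848, 0.2032]
tcp_rot: [156.3, -0.1, 90.9]
wrist_force: [-0.9, -0.7, -3.3]
opening: 0.0073
grasp_force: 44.8
```

```bash
python3 -c "
from h import *
rep()"
```

```text
15.7 foot [-0.7 -0.2  7. ] roterr [ 0.13  0.1  -0.03] F [-1.2 -1.2  0. ] T [-0.06  1.17 -0.28] op 7.3
```

Call:
send_rows(
  linear=[
    [0,0,0.002],
    [0,0,0],
  ],
  twist=[
    [0,0,0],
    [0,0,0],
  ],
  gripper=[0,0],
)

```text
time: 15.95
ee_pos: [0.6292, -0.1847, 0.2013]
tcp_rot: [156.3, -0.1, 90.9]
wrist_force: [-1.3, -0.3, -4.0]
opening: 0.0074
grasp_force: 44.8
```

```bash
python3 -c "
from h import *
rep()"
```

```text
15.95 foot [-0.7 -0.2  5. ] roterr [ 0.13  0.1  -0.03] F [-1.8 -0.8 -0.4] T [-0.02  1.23 -0.27] op 7.4
```

Push force is lower than expected, so I'll take a look.

```bash
python3 - <<'E'
from h import *
import cv2,pickle
o=bot.get_obs();a=camera("wrist");sc=camera("scene");tp=camera("top")
p,r=o['ee_pos'],o['tcp_rot'];pickle.dump((p,r,a,sc,tp),open("v5.pkl","wb"));C=cam('wrist',p,r)
R=Rm(r);Fp=np.c_[R[:,1],R[:,0],-R[:,2]];pm=p-Fp@[0,.0005,.0473];Fs=frame(.015,.415)
def draw(c,C,off,s):
    def ln(P,o,F,col): cv2.polylines(c,[((proj(C,o+np.array(P)*1e-3@F.T)-off+.5)*s).astype(np.int32)],False,col,1)
    ln([[-4,-55,75],[-4,55,75],[4,55,75],[4,-55,75],[4,-55,-75],[4,55,-75],[4,55,75]],pm,Fp,(0,0,255))
def mk(im,C,x0,y0,w,h,W,H,d=1):
    c=cv2.resize(im[y0:y0+h,x0:x0+w,::-1],(W,H),interpolation=cv2.INTER_CUBIC);c=cv2.convertScaleAbs(c,alpha=1.4,beta=10)
    if d: draw(c,C,np.array([x0,y0]),[W/w,H/h])
    return c
A=mk(a,C,200,60,160,240,400,600,0);B=mk(sc,cam('scene'),150,195,90,68,400,300,0);D=mk(sc,cam('scene'),130,180,130,97,400,300)
cv2.imwrite("pics/v5.png",np.hstack([A,np.vstack([B,D])]))
E
```

```text
(no output)
```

View pics/v5.png

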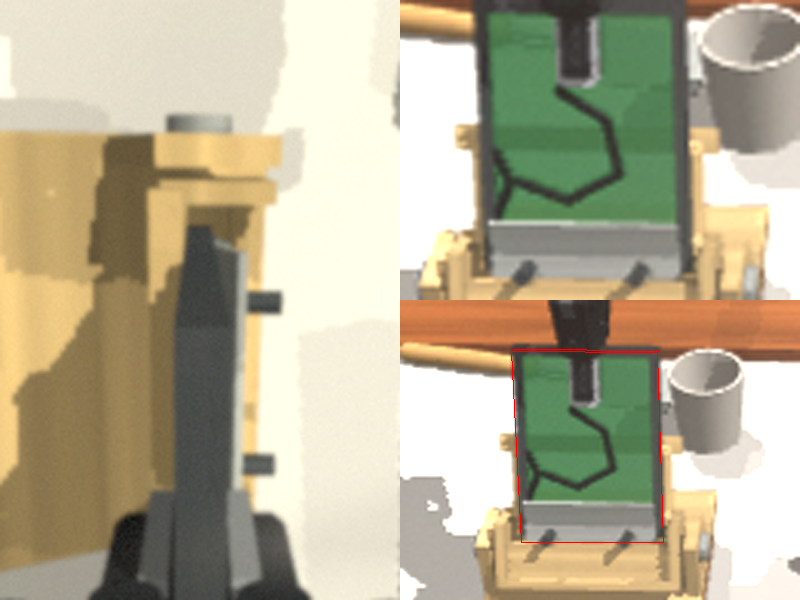

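The pane is correctly placed: behind the clip, whose flare shows at (585,240), in front of the board, with its back near the rail. I'll keep pressing down.

Call:
send_rows(
  linear=[
    [0,0,0.002],
    [0,0,0],
  ],
  twist=[
    [0,0,0],
    [0,0,0],
  ],
  gripper=[0,0],
)

```text
time: 16.35
ee_pos: [0.63, -0.1847, 0.1996]
tcp_rot: [156.3, -0.1, 90.9]
wrist_force: [-1.7, -0.2, -3.0]
opening: 0.0073
grasp_force: 44.8
```

```bash
python3 -c "
from h import *
rep()"
```

```text
16.35 foot [-0.7 -0.2  3.1] roterr [ 0.13  0.1  -0.03] F [-1.8 -0.7  0.7] T [ 0.01  1.27 -0.33] op 7.3
```

Call:
send_rows(
  linear=[
    [0,0,0.0015],
    [0,0,0],
  ],
  twist=[
    [0,0,0],
    [0,0,0],
  ],
  gripper=[0,0],
)

```text
time: 16.6
ee_pos: [0.6306, -0.1847, 0.1982]
tcp_rot: [156.3, -0.1, 90.9]
wrist_force: [-2.2, -0.7, -2.9]
opening: 0.0074
grasp_force: 45.0
```

```bash
python3 -c "
from h import *
rep()"
```

```text
16.6 foot [-0.7 -0.2  1.6] roterr [ 0.13  0.09 -0.03] F [-2.2 -1.2  1. ] T [ 0.04  1.33 -0.25] op 7.4
```

Call:
send_rows(
  linear=[
    [0,0,0.0015],
    [0,0,0],
  ],
  twist=[
    [0,0,0],
    [0,0,0],
  ],
  gripper=[0,0],
)

```text
time: 16.85
ee_pos: [0.6312, -0.1847, 0.1968]
tcp_rot: [156.3, -0.1, 90.9]
wrist_force: [-1.8, -0.6, -3.8]
opening: 0.0077
grasp_force: 45.0
```

```bash
python3 -c "
from h import *
rep()"
```

```text
16.85 foot [-0.7 -0.2  0.1] roterr [ 0.13  0.1  -0.03] F [-2.2 -1.1 -0. ] T [-0.03  1.27 -0.26] op 7.7
```

Call:
send_rows(
  linear=[
    [0,0,0.0015],
    [0,0,0],
  ],
  twist=[
    [0,0,0],
    [0,0,0],
  ],
  gripper=[0,0],
)

```text
time: 17.1
ee_pos: [0.6318, -0.1847, 0.1954]
tcp_rot: [156.3, -0.1, 90.9]
wrist_force: [-1.0, 0.8, -3.2]
opening: 0.0074
grasp_force: 44.9
```

```bash
python3 -c "
from h import *
rep()"
```

```text
17.1 foot [-0.7 -0.2 -1.4] roterr [ 0.13  0.1  -0.03] F [-1.2  0.3  0.3] T [-0.02  1.31 -0.23] op 7.4
```

Call:
send_rows(
  linear=[
    [0,0,0.0015],
    [0,0,0],
  ],
  twist=[
    [0,0,0],
    [0,0,0],
  ],
  gripper=[0,0],
)

```text
time: 17.35
ee_pos: [0.6324, -0.1847, 0.1941]
tcp_rot: [156.3, -0.1, 90.9]
wrist_force: [-2.2, 0.1, -3.1]
opening: 0.0077
grasp_force: 45.0
```

```bash
python3 -c "
from h import *
rep()"
```

```text
17.35 foot [-0.7 -0.1 -2.9] roterr [ 0.13  0.09 -0.03] F [-2.3 -0.4  0.8] T [ 0.02  1.35 -0.21] op 7.7
```

Call:
send_rows(
  linear=[
    [0,0,0.0015],
    [0,0,0],
  ],
  twist=[
    [0,0,0],
    [0,0,0],
  ],
  gripper=[0,0],
)

```text
time: 17.6
ee_pos: [0.633, -0.1847, 0.1928]
tcp_rot: [156.3, -0.1, 90.9]
wrist_force: [-3.1, 1.1, -1.6]
opening: 0.0075
grasp_force: 45.1
```

```bash
python3 -c "
from h import *
rep()"
```

```text
17.6 foot [-0.7 -0.2 -4.3] roterr [ 0.13  0.09 -0.03] F [-2.5  0.6  2.5] T [ 0.04  1.44 -0.2 ] op 7.5
```

Call:
send_rows(
  linear=[
    [0,0,0.001],
    [0,0,0],
  ],
  twist=[
    [0,0,0],
    [0,0,0],
  ],
  gripper=[0,0],
)

```text
time: 17.85
ee_pos: [0.6334, -0.1847, 0.1919]
tcp_rot: [156.3, -0.1, 90.9]
wrist_force: [-3.1, 0.6, -1.2]
opening: 0.0075
grasp_force: 45.3
```

```bash
python3 -c "
from h import *
rep()"
```

```text
17.85 foot [-0.7 -0.2 -5.3] roterr [ 0.13  0.09 -0.03] F [-2.4  0.2  2.9] T [ 0.05  1.52 -0.24] op 7.5
```

Call:
send_rows(
  linear=[
    [0,0,0.001],
    [0,0,0],
  ],
  twist=[
    [0,0,0],
    [0,0,0],
  ],
  gripper=[0,0],
)

```text
time: 18.1
ee_pos: [0.6336, -0.1847, 0.1918]
tcp_rot: [156.3, -0.1, 90.9]
wrist_force: [-8.5, 0.8, 3.1]
opening: 0.0071
grasp_force: 46.1
```

```bash
python3 -c "
from h import *
rep()"
```

```text
18.1 foot [-0.4 -0.2 -5.5] roterr [ 0.12  0.06 -0.03] F [-5.6  0.5  9. ] T [ 0.22  2.1  -0.19] op 7.1
```

Call:
send_rows(
  linear=[
    [0,0,0.001],
    [0,0,0],
  ],
  twist=[
    [0,0,0],
    [0,0,0],
  ],
  gripper=[0,0],
)

```text
time: 18.35
ee_pos: [0.6339, -0.1847, 0.1919]
tcp_rot: [156.2, -0.1, 90.9]
wrist_force: [-13.1, 1.7, 9.7]
opening: 0.0075
grasp_force: 47.3
```

```bash
python3 -c "
from h import *
rep()"
```

```text
18.35 foot [-0.  -0.3 -5.5] roterr [ 0.1   0.02 -0.02] F [-7.1  1.4 16.9] T [ 0.38  2.84 -0.17] op 7.5
```

The pane hit the hard stop at z≈-5.5 mm after about 3 mm of pad travel, so it is home. I'll ease the push and bring the back onto the rail before opening.

Call:
send_rows(
  linear=[
    [0,-0.001,0],
    [0,-0.001,-0.0005],
    [0,0,0],
  ],
  twist=[
    [0,0,0],
    [0,0,0],
    [0,0,0],
  ],
  gripper=[0,0,0],
)

```text
time: 18.73
ee_pos: [0.6331, -0.1847, 0.1915]
tcp_rot: [156.1, -0.1, 90.9]
wrist_force: [-1.9, 2.4, 7.3]
opening: 0.0075
grasp_force: 46.5
```

```bash
python3 -c "
from h import *
rep()"
```

```text
18.73 foot [-0.6 -0.3 -5.5] roterr [ 0.11 -0.11 -0.  ] F [ 2.2  1.9 10.1] T [ 0.34  0.62 -0.38] op 7.5
```

Call:
send_rows(
  linear=[
    [0,0,0],
    [0,0,0],
    [0,0,0],
    [0,0,0],
  ],
  twist=[
    [0,0,0],
    [0,0,0],
    [0,0,0],
    [0,0,0],
  ],
  gripper=[12,20,35,50],
  grip_force=20,
)

```text
time: 19.23
ee_pos: [0.6322, -0.1847, 0.1896]
tcp_rot: [156.3, -0.1, 90.9]
wrist_force: [-0.9, 0.1, 0.1]
opening: 0.0425
grasp_force: 0.0
```

Call:
send_rows(
  linear=[
    [0,0,0],
    [0,0,-0.01],
    [0,0,-0.03],
    [0,0,-0.04],
    [0,0,-0.04],
    [0,0,0],
    [0,0,0],
  ],
  twist=[
    [0,0,0],
    [0,0,0],
    [0,0,0],
    [0,0,0],
    [0,0,0],
    [0,0,0],
    [0,0,0],
  ],
  gripper=[60,60,60,60,60,60,60],
)

```text
time: 20.1
ee_pos: [0.5839, -0.1857, 0.2996]
tcp_rot: [156.3, -0.1, 90.9]
wrist_force: [0.1, 0.8, -0.3]
opening: 0.0511
grasp_force: 0.0
```

```bash
python3 - <<'E'
from h import *
import cv2,pickle
o=bot.get_obs();a=camera("wrist");sc=camera("scene");tp=camera("top")
p,r=o['ee_pos'],o['tcp_rot'];C=cam('wrist',p,r);print(p,r,o['wrist_force'])
Fs=frame(.015,.415);s=np.array([.681,-.184,.085])
old=pickle.load(open("v5.pkl","rb"))[3]
def mk(im,C,x0,y0,w,h,W,H,d=1):
    c=cv2.resize(im[y0:y0+h,x0:x0+w,::-1],(W,H),interpolation=cv2.INTER_CUBIC);c=cv2.convertScaleAbs(c,alpha=1.4,beta=10)
    if d:
        P=s+np.array([[-4.7,-55,144.5],[-4.7,55,144.5],[3.3,55,144.5],[3.3,-55,144.5],[-4.7,-55,144.5]])*1e-3@Fs.T
        cv2.polylines(c,[((proj(C,P)-[x0-.5,y0-.5])*[W/w,H/h]).astype(np.int32)],False,(0,0,255),1)
    return c
A=mk(a,C,200,60,160,240,400,600);B=mk(sc,cam('scene'),150,195,90,68,400,300);D=mk(sc,0,100,150,400,300,400,300,0)
cv2.imwrite("pics/v6.png",np.hstack([A,np.vstack([B,D])]))
E
```

```text
[ 0.58387096 -0.18569709  0.29964386] [ 1.56304809e+02 -1.24763510e-01  9.08798151e+01] [ 0.07886335  0.7852827  -0.26971129]
```

View pics/v6.png

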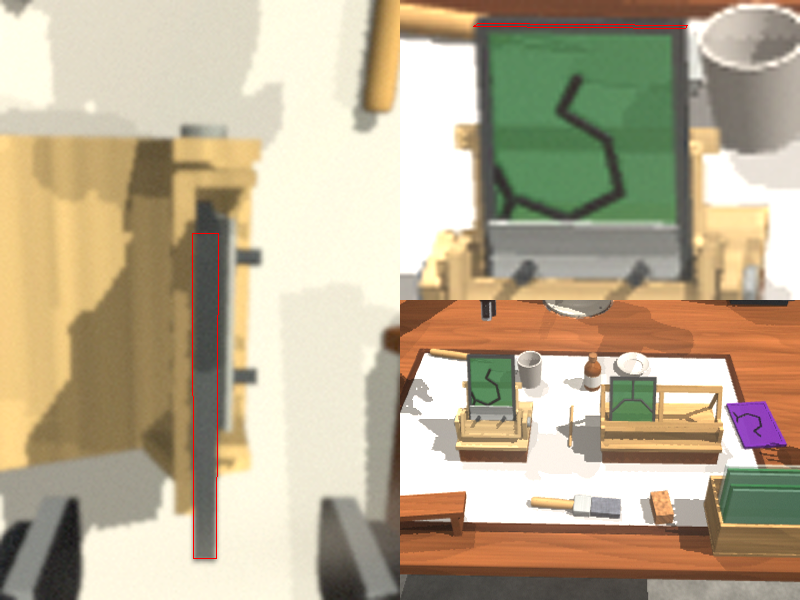

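The pane sits behind the clip with its top edge exactly on the predicted outline, (193–217, 233–558) in the wrist crop. The fingers are clear, and the short pane, bottle and pot haven't moved.

```bash
python3 -c "
from workcell import ticket
print(ticket.job_done())"
```

```text
the job is handed in; nothing more can be done
None
```

The tall pane is leaning in the drying rack: its foot is past the clip and down on a hard stop after about 3 mm of pad travel, and its back is on the rest rail. I let go and handed the job in at about 20 s; the push past the clip read only about 2 N, not the expected 4 to 14 N, but the pictures show the pane seated behind the clip.

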